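# Sort the sampling things into their trays

## Robot

A 7-joint arm with a two-finger parallel gripper is mounted at the origin on a cart in front of the work surface, level with it; the furniture and walls round the work are solid. World frame = base frame: x ahead of the robot, y to its left, z up, the work surface at z = 0. Lengths are in m, angles in rad, forces in N, time in s.
With the tool pointing down it reaches from about 0.4 to 0.875 m from the base axis. Payload 19.3 kg.
Tool frame: the origin (TCP) lies where the fingers leave the gripper's body, on its centre line; the fingertips stand bot.tip_reach ahead of it and the grasp point (between the pads) lies 54 mm ahead of it (bot.tip_reach is the distance from the TCP to the fingertips, in m); z points along the fingers, y is the line along which they close (so a half turn about z gives the same grasp; the last joint's range is limited). The gripper opens to 85 mm and grips with 20 to 120 N. Pads are 22 mm wide; open, the fingers measure 114 mm over their backs; the gripper's body (76 mm by 85 mm) begins 54 mm behind the grasp point. The pads swing forward as they close: fully open they stand 13 mm farther back than shut.
Start: joints at [-1.391, 0.521, -0.036, 1.599, 0.021, 1.021, -0.113], TCP at [0.155, 0.606, 0.304] pointing down, gripper open.
Joint ranges: [-2.91, 2.91], [-0.3, 2.13], [-1.5, 1.42], [0.17, 2.43], [-1.26, 4.41], [0.16, 1.93], [-2.52, 2.52]. Speed limits (rad/s): [1.89, 1.89, 2.39, 2.39, 3.01, 3.01, 3.01].

## Interface

Orientations are given as [roll, pitch, yaw] about the fixed x, y, z axes, in that order (R = Rz(yaw) Ry(pitch) Rx(roll)).
In Python, from workcell import bot gives the robot as it stands. The module is installed in compiled form; this text tells all that it offers.
- The arm moves only by the shell command python3 -m jog 'ROWS' [FORCE]. ROWS is JSON, a list that holds one entry, the list of rows, each a list of 7 numbers: the shift along the tool's x, y, z in mm, then the turn, a rotation vector about the tool's x, y, z in rad, then the opening, from 0 (shut) to 1 (fully open). In form: [[[tx, ty, tz, wx, wy, wz, fingers], ...]]. A call has 1 to 5 rows; each row shifts and turns the commanded pose from where the row before left it, along the tool's axes as they then stand; what a row does not reach is not made up. A row lasts 1/10 s, in which the tool goes at most 50 mm and 8.59 degrees, less where a joint would pass 70% of its speed; a pose out of reach is approached as far as the arm can. A call is refused whole if a number of a shift passes 50 or a number of a turn 0.15, either way. A call with a gripper value outside its range is refused whole. The fingers move at their own pace and stop on an object; FORCE is the grip in N (left out, the last holds). Time passes only in rows, so rows that do not move let the fingers close. It gives the time, the measured TCP pose, the force, the opening and the grip force at its end, in the units of the state.
- bot.observe(): the state, without advancing time (a new reading comes with each control period).
- bot.grab_frame(name): name is "scene" or "top"; returns a dict with "img" (400x640x3 uint8, red, green, blue), "intrinsics" (3x3 intrinsics, pixels), "R" (3x3) and "t" (3): a world point X has camera coordinates R X + t. Camera axes: x right, y down, z forward; pixel columns grow to the right and rows downward; lengths in m; the calibration is good to about 2 mm. A picture is of the moment at which its call begins. There is no depth.
- bot.job_done(): hands the job in; it is judged then, once.
Trained networks look in a picture, given as the dict that the camera call returned (one of the last four; its "shot" number tells which), for a name from the list of things; names that differ only in an ending like _2 or _b are one class to them, and where a whole thing is asked for, a point or a joint stands for the part that bears it (a point fixed in the world has none). Each returns a list of dicts, best first, with "conf" (0 to 1); they miss things now and then, are a little off and sometimes report something else, mostly with a low value. They report only what shows in the picture. A call takes as long as a camera call. They do not tell look-alikes from the thing itself.
- bot.trace(query, picture): "region" (400x640 bool, what is visible of it).
- bot.spot_point(query, picture): "xyz" ([x, y, z] in m, in world coordinates, good to about 4 mm: a listed point, or the origin of a listed thing).
The state is a dict: "clock": time; "qpos": joint angles; "qd": joint speeds; "joint_efforts": joint torques, N m; "position": TCP position; "tool_rot": TCP orientation; "force": force on the tool from outside, world axes, zero at the start; "moment": the same for the moment, N m; "grip_width": finger opening in m; "finger_force": force on a finger pad.
Only numpy, scipy, OpenCV 4.12 (cv2) and the standard library are available. Lean on these libraries where they do the work, as an engineer would, in place of code of your own. Each camera call takes 0.05 s, during which the arm holds its last target. There are 200 camera calls.

## Task

Clear up after the sampling, each kind to its own tray: stack the two closed culture dishes squarely one on the other inside the square tray, stand the two capped vials upright in the long two-bay tray, one to a bay, and stand the beaker upright inside the round saucer. Leave the timer and the blue-capped marker where they are.

Things in the scene. Friction and masses are not known exactly. Their poses are not given: they have to be found in the camera images.
- dish_a_centre (a point): one of two alike closed culture dishes: a flat round disc 60 mm across and 15 mm high with a creamy lid, lying flat, 18 g. The point is its centre, 7.5 mm above its underside; z up. Take it across the rim from above, by its upper half, so that the fingers stay clear of the tray's lip
- dish_b_centre (a point): one of two alike closed culture dishes: a flat round disc 60 mm across and 15 mm high with a creamy lid, lying flat, 18 g. The point is its centre, 7.5 mm above its underside; z up. Take it across the rim from above, by its upper half, so that the fingers stay clear of the tray's lip
- vial_a_centre (a point): one of two alike small sample vials standing upright: a clear cylinder 21 mm across, 47 mm high in all, a black cap filling the top 11 mm, 12 g. The point is its centre, 23.5 mm above its underside; z is its long axis, up. Take it by the body below the cap (the cap gives the fingers no hold)
- vial_b_centre (a point): one of two alike small sample vials standing upright: a clear cylinder 21 mm across, 47 mm high in all, a black cap filling the top 11 mm, 12 g. The point is its centre, 23.5 mm above its underside; z is its long axis, up. Take it by the body below the cap (the cap gives the fingers no hold)
- lab_beaker_centre (a point): a clear open 50 ml beaker standing upright, 48 mm across at the rim, 44 mm at the foot and 57 mm high, 30 g. The point is its centre, 28.5 mm above its underside; z up. Take it from above across the outside
- dish_tray: the square steel tray, 86 x 86 mm, fixed to the worktop. Its flat inner floor is 78 mm square and lies 6 mm above the worktop; a lip 4 mm wide all round rises to 10 mm. Origin: centre of its underside, on the worktop; x and y along its sides, z up
- vial_tray: the long white plastic tray, 108 mm (its x) by 48 mm (its y), fixed to the worktop. A cross lip at its middle parts it into two bays, each 48 mm (x) by 40 mm (y), centred at x = +26 and x = -26 mm. Bay floors 6 mm above the worktop; lips 4 mm wide rise to 10 mm. Origin: centre of its underside, on the worktop; z up
- saucer: the round white ceramic drip saucer, 82 mm across, fixed to the worktop. Its flat inner floor, 6 mm above the worktop, is 74 mm across; the rim, 4 mm wide, rises to 10 mm. Origin: centre of its underside, on the worktop; z up
- timer_centre (a point): a bystander: white bench timer, 33 x 52 mm and 47 mm high, standing loose. The point is half-way up. To be left where it stands
- pen_centre (a point): a bystander: marker with a black barrel and a blue cap, 134 mm long (its y), 13 mm thick, lying loose. The point is its centre. To be left where it lies
Things that resemble listed ones, but are neither listed nor needed, are in the scene too. What is shaped like the part that bears dish_a_centre but yellow is not meant.

How it is judged:
At the end, for the whole second after the job is handed in: Dishes flat in the square tray, one on its floor, the other on top, centres within 15 mm of each other; each vial upright on the floor of its own bay; beaker upright on the floor of the saucer, within 18 mm of its centre; all released and at rest (angle between each of dish_a_centre, dish_b_centre, vial_a_centre, vial_b_centre, lab_beaker_centre's own z axis and vertical below 0.1 rad and linear speed of each of dish_a, dish_b, vial_a, vial_b, lab_beaker below 0.02 m/s and horizontal distance between each of dish_a_centre, dish_b_centre and dish_tray below 0.028 m and horizontal distance between dish_a_centre and dish_b_centre below 0.015 m and ((z of dish_a_centre in the frame of dish_tray between 0.0115 and 0.0155 m and z of dish_b_centre in the frame of dish_tray between 0.026 and 0.031 m) or (z of dish_b_centre in the frame of dish_tray between 0.0115 and 0.0155 m and z of dish_a_centre in the frame of dish_tray between 0.026 and 0.031 m)) and (((x of vial_a_centre in the frame of vial_tray between 0.008 and 0.044 m and y of vial_a_centre in the frame of vial_tray between -0.014 and 0.014 m and z of vial_a_centre in the frame of vial_tray below 0.032 m) and (x of vial_b_centre in the frame of vial_tray between -0.044 and -0.008 m and y of vial_b_centre in the frame of vial_tray between -0.014 and 0.014 m and z of vial_b_centre in the frame of vial_tray below 0.032 m)) or ((x of vial_a_centre in the frame of vial_tray between -0.044 and -0.008 m and y of vial_a_centre in the frame of vial_tray between -0.014 and 0.014 m and z of vial_a_centre in the frame of vial_tray below 0.032 m) and (x of vial_b_centre in the frame of vial_tray between 0.008 and 0.044 m and y of vial_b_centre in the frame of vial_tray between -0.014 and 0.014 m and z of vial_b_centre in the frame of vial_tray below 0.032 m))) and horizontal distance between lab_beaker_centre and saucer below 0.018 m and z of lab_beaker_centre in the frame of saucer below 0.037 m); the robot touches nothing.
It fails at once if the timer was moved by more than 30 mm (distance of timer_centre from where it was at the start of the episode above 0.03 m).
It fails at once if the marker was moved by more than 30 mm (distance of pen_centre from where it was at the start of the episode above 0.03 m).
It also fails if it takes over 128 s, if anything falls off the work surface, if the arm or the gripper's body presses on something with over 40 N, if the wrist force passes 120 N, or if a joint passes its speed limit or range.

## Working session

There is one attempt and no reset: what is moved stays moved. The work goes in short steps, Python scripts to look and compute and a shell command to move; the robot and the scene stay as the last step left them, time stands still between calls to the robot, and variables do not carry over. Pictures are saved under pics/ and viewed, at most 14 in all, crops included, and the job is handed in when it is done.

```bash
mkdir -p pics
cat > h.py <<'E'
import numpy as np, cv2
from workcell import bot
from scipy.spatial.transform import Rotation as Ro
def save(f,n): cv2.imwrite(f'pics/{n}.png',f['img'][:,:,::-1])
def proj(f,X):
    c=f['R']@np.array(X)+f['t']; p=f['intrinsics']@c; return p[:2]/p[2]
def ray(f,uv):
    d=f['R'].T@np.linalg.inv(f['intrinsics'])@np.array([uv[0],uv[1],1.]); return -f['R'].T@f['t'],d
def atz(f,uv,z):
    o,d=ray(f,uv); return o+d*(z-o[2])/d[2]
E
python3 - <<'E'
from h import *
np.set_printoptions(precision=3,suppress=True)
s=bot.observe(); print(s['clock'],s['position'],s['tool_rot'],s['grip_width'],bot.tip_reach)
for n in ['scene','top']:
    f=bot.grab_frame(n); save(f,n+'0'); print(n,-f['R'].T@f['t'],f['R'][2])
    for q in ['dish_a_centre','vial_a_centre','lab_beaker_centre','dish_tray','vial_tray','saucer','timer_centre','pen_centre']:
        for r in bot.spot_point(q,f): print(q,np.array(r['xyz']),round(r['conf'],2),proj(f,r['xyz']).round())
E
```

```text
0.0 [0.154 0.605 0.303] [-3.14   0.     2.892] 0.08511590555762606 0.0726
scene [-0.207  1.12   0.554] [ 0.503 -0.765 -0.401]
dish_a_centre [0.228 0.402 0.011] 0.91 [329. 279.]
dish_a_centre [0.434 0.037 0.002] 0.56 [335. 200.]
vial_a_centre [0.452 0.398 0.024] 0.51 [245. 243.]
lab_beaker_centre [0.445 0.16  0.03 ] 0.86 [307. 205.]
dish_tray [0.566 0.117 0.005] 0.62 [280. 198.]
saucer [ 0.547  0.248 -0.002] 0.65 [256. 219.]
timer_centre [0.359 0.189 0.024] 0.66 [329. 219.]
pen_centre [0.352 0.335 0.005] 0.62 [298. 251.]
top [0.187 0.204 1.012] [ 0.213 -0.011 -0.977]
dish_a_centre [0.436 0.039 0.006] 0.91 [380. 188.]
dish_a_centre [0.234 0.399 0.008] 0.68 [249. 267.]
vial_a_centre [0.451 0.399 0.025] 0.49 [248. 186.]
vial_a_centre [0.419 0.278 0.008] 0.34 [294. 197.]
lab_beaker_centre [0.446 0.154 0.026] 0.62 [338. 184.]
dish_tray [0.563 0.115 0.001] 0.81 [350. 146.]
vial_tray [ 0.551 -0.013  0.001] 0.71 [395. 149.]
vial_tray [0.552 0.246 0.005] 0.45 [304. 151.]
saucer [0.552 0.247 0.003] 0.75 [304. 151.]
saucer [0.352 0.331 0.008] 0.74 [274. 222.]
timer_centre [0.357 0.189 0.024] 0.8 [327. 217.]
pen_centre [0.351 0.331 0.006] 0.61 [275. 222.]
```

Run:
```python
import cv2
a=cv2.imread('pics/top0.png')[100:320,180:450]; cv2.imwrite('pics/top0c.png',cv2.resize(a,None,fx=2.7,fy=2.7,interpolation=2))
a=cv2.imread('pics/scene0.png')[150:330,180:400]; cv2.imwrite('pics/scene0c.png',cv2.resize(a,None,fx=3.3,fy=3.3,interpolation=2))
```

```text
(no output)
```

View pics/top0c.png

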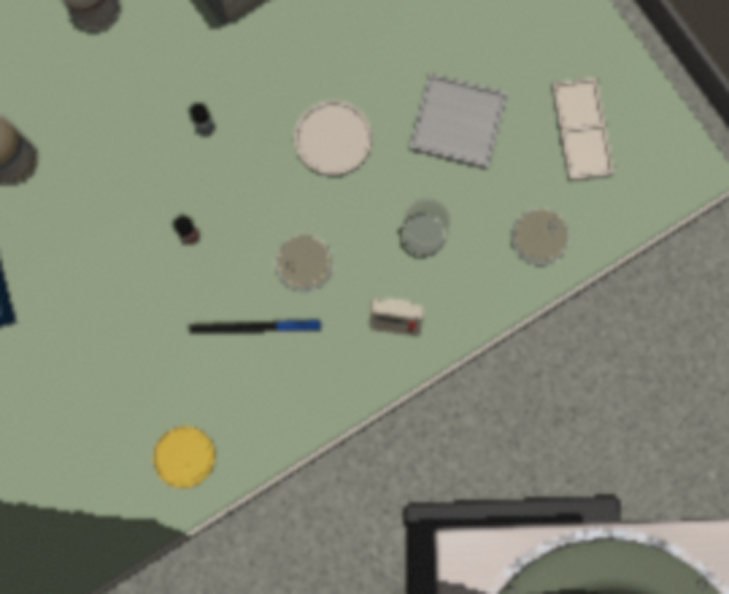

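View pics/scene0c.png

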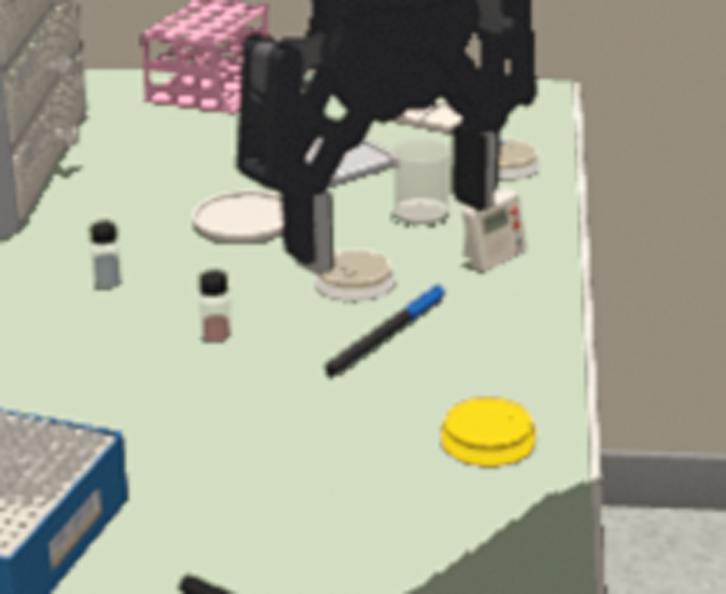

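View pics/scene0.png

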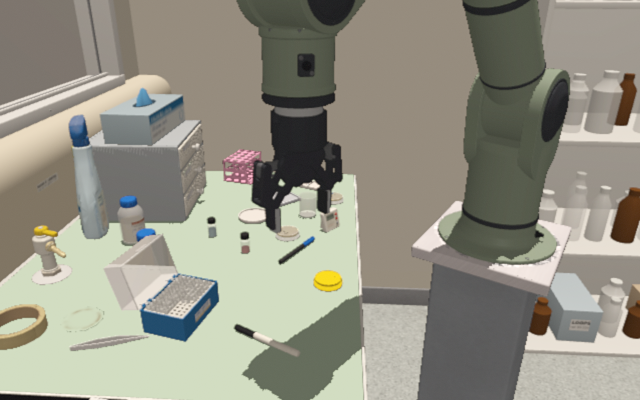

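The top view shows creamy dishes at about px (293,197) and (380,188). The yellow look-alike at (248,269) is not meant. Vials are at (255,144) and (249,185), the beaker at (338,184), the saucer at (304,151), the square tray at (350,146) and the long tray at (395,149). The gripper hides part of the scene view, so I raise it before measuring.

```bash
python3 -m jog '[[[0,0,-50,0,0,0,1],[0,0,-50,0,0,0,1],[0,0,-50,0,0,0,1],[0,0,-50,0,0,0,1],[0,0,0,0,0,0,1]]]' 30
cat > meas.py <<'E'
from h import *
from scipy.optimize import least_squares
np.set_printoptions(precision=4,suppress=True)
def cyl(x,y,z,r0,r1,h):
    a=np.linspace(0,2*np.pi,60,endpoint=False); c,s=np.cos(a),np.sin(a)
    return np.vstack([np.c_[x+r0*c,y+r0*s,z-h/2+0*a],np.c_[x+r1*c,y+r1*s,z+h/2+0*a]])
def hullc(f,P):
    h=cv2.convexHull(np.array([proj(f,p) for p in P],np.float32)); m=cv2.moments(h); return np.array([m['m10'],m['m01']])/m['m00'],m['m00']
def fit(obs,shape,x0):   # obs: list of (frame, mask centroid); shape (r0,r1,h)
    def res(p): return np.concatenate([hullc(f,cyl(*p,*shape))[0]-c for f,c in obs])
    return least_squares(res,x0,x_scale=.01,diff_step=1e-3)
def cen(m):
    ys,xs=np.nonzero(m); return np.array([xs.mean(),ys.mean()])
E
cat > m1.py <<'E'
from meas import *
S={'dish_a_centre':(.03,.03,.015),'vial_a_centre':(.0105,.0105,.047),'lab_beaker_centre':(.022,.024,.057),'saucer':(.041,.041,.010),'dish_tray':None,'vial_tray':None}
F={n:bot.grab_frame(n) for n in ['scene','top']}
for n in F: save(F[n],n+'1')
D={}
for q in S:
  for n in F:
    L=[(cen(r['region']),r['region'].sum(),r['conf'],r['region']) for r in bot.trace(q,F[n]) if r['region'].any()]
    D[q,n]=L; print(q,n,[(c.round(1).tolist(),int(a),round(k,2)) for c,a,k,_ in L])
    print('   spots',[(np.array(r['xyz']).round(3).tolist(),round(r['conf'],2)) for r in bot.spot_point(q,F[n])])
import pickle; pickle.dump((F,D),open('m1.pkl','wb'))
E
python3 m1.py; python3 -c "
import cv2
a=cv2.imread('pics/scene1.png')[150:310,180:380]; cv2.imwrite('pics/scene1c.png',cv2.resize(a,None,fx=3.6,fy=3.6,interpolation=2))"
```

```text
clock: 1.4
position: [0.1548, 0.6062, 0.5108]
tool_rot: [3.132, -0.001, 2.891]
force: [0.2, 0.4, -0.5]
grip_width: 0.0853
finger_force: 0.0
dish_a_centre scene [([332.6, 197.6], 218, 0.75), ([326.8, 280.0], 512, 0.56)]
   spots [([0.231, 0.401, 0.011], 0.65), ([0.439, 0.036, 0.005], 0.57)]
dish_a_centre top [([247.4, 268.1], 411, 0.93), ([379.6, 187.1], 313, 0.84)]
   spots [([0.234, 0.404, 0.007], 0.97), ([0.436, 0.039, 0.009], 0.68), ([0.564, 0.117, -0.0], 0.2)]
vial_a_centre scene [([244.3, 241.6], 162, 0.64)]
   spots [([0.451, 0.393, 0.026], 0.73)]
vial_a_centre top []
   spots [([0.45, 0.398, 0.024], 0.52)]
lab_beaker_centre scene [([307.3, 204.0], 429, 0.72), ([286.9, 233.1], 353, 0.38)]
   spots [([0.444, 0.158, 0.03], 0.59)]
lab_beaker_centre top [([337.3, 183.3], 311, 0.68)]
   spots [([0.447, 0.156, 0.027], 0.53)]
saucer scene [([253.3, 215.0], 406, 0.95)]
   spots [([0.549, 0.248, -0.002], 0.59), ([0.567, 0.385, 0.025], 0.27)]
saucer top [([302.5, 150.6], 656, 0.6)]
   spots [([0.553, 0.247, 0.002], 0.63)]
dish_tray scene [([279.2, 197.4], 480, 0.67)]
   spots [([0.57, 0.115, 0.0], 0.96), ([0.352, 0.334, 0.004], 0.64)]
dish_tray top [([302.9, 150.6], 652, 0.28)]
   spots [([0.564, 0.114, 0.003], 0.81)]
vial_tray scene [([310.0, 184.2], 364, 0.56)]
   spots [([0.554, -0.012, -0.003], 0.76)]
vial_tray top [([395.4, 147.8], 622, 0.57)]
   spots [([0.554, -0.01, 0.001], 0.75)]
```

View pics/scene1c.png

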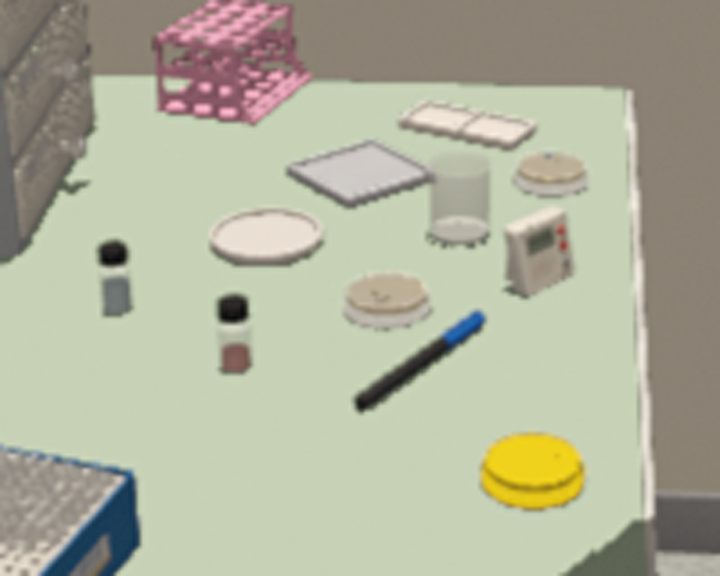

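The raised scene view is clear. It shows two creamy dishes at about px (287,233) and (332,198), the yellow one at (327,280), vials at (211,227) and (245,242), the beaker at (307,204), the saucer at (254,215), the square tray at (280,198) and the long tray at (310,184). I now segment against the green cloth and triangulate.

```bash
cat > seg.py <<'E'
from meas import *
def seg(f,uv,win=22,th=16,dark=0):
    img=cv2.cvtColor(f['img'],cv2.COLOR_RGB2LAB).astype(float); u,v=map(int,np.round(uv))
    y0,x0=max(v-win,0),max(u-win,0); w=img[y0:v+win,x0:u+win]
    L=f['img'][y0:v+win,x0:u+win].astype(int); g=(L[...,1]>L[...,0]+4)&(L[...,1]>L[...,2]+10)
    bg=np.median(w[g],0); d=np.linalg.norm((w-bg)*[.5,1.5,1.5],axis=2)
    m=(d>th).astype(np.uint8); n,lab,st,ce=cv2.connectedComponentsWithStats(m)
    k=1+min(range(n-1),key=lambda i:np.hypot(*(ce[i+1]-[u-x0,v-y0]))-min(st[i+1,4],60)*.2)
    full=np.zeros(f['img'].shape[:2],np.uint8); full[y0:v+win,x0:u+win]=lab==k
    c,_=cv2.findContours(full,cv2.RETR_EXTERNAL,cv2.CHAIN_APPROX_NONE); out=np.zeros_like(full); cv2.drawContours(out,c,-1,1,-1); return out>0
E
cat > m2.py <<'E'
from seg import *
import pickle; F,D=pickle.load(open('m1.pkl','rb'))
s,t=F['scene'],F['top']
G={'dish1':((287,233),(293,197),(.03,.03,.015)),'dish2':((332,198),(380,188),(.03,.03,.015)),'vialnear':((245,242),(249,185),(.0105,.0105,.047)),
'vialfar':((211,227),(255,144),(.0105,.0105,.047)),'beaker':((307,204),(337,184),(.022,.024,.057)),'saucer':((254,215),(303,151),(.041,.041,.01)),
'dtray':((280,198),(349,145),(.043,.043,.01)),'vtray':((310,184),(395,148),(.04,.04,.01))}
ov={n:F[n]['img'].copy() for n in F}
for n,(a,b,sh) in G.items():
    ms,mt=seg(s,a,th=12),seg(t,b,th=12)
    for k,m in (('scene',ms),('top',mt)):
        c,_=cv2.findContours(m.astype(np.uint8),0,1); cv2.drawContours(ov[k],c,-1,(255,0,0),1)
    x0=atz(t,b,sh[2]/2); r=fit([(s,cen(ms)),(t,cen(mt))],sh,x0); rt=fit([(t,cen(mt))],sh,x0) if 0 else None
    f2=lambda o,z:least_squares(lambda p:np.concatenate([hullc(f,cyl(p[0],p[1],z,*sh))[0]-c for f,c in o]),x0[:2],x_scale=.01,diff_step=1e-3)
    z=sh[2]/2
    print(n,'free',r.x,'cost',round(r.cost,2),'top',f2([(t,cen(mt))],z).x,'scene',f2([(s,cen(ms))],z).x,'areas',ms.sum(),int(hullc(s,cyl(*r.x,*sh))[1]),mt.sum(),int(hullc(t,cyl(*r.x,*sh))[1]))
    if 'tray' in n:
        for k,f,m in(('s',s,ms),('t',t,mt)):
            c,_=cv2.findContours(m.astype(np.uint8),0,1); c=max(c,key=len)[:,0]
            P=np.array([atz(f,p,.008)[:2]*1000 for p in c],np.float32); print('  ',k,cv2.minAreaRect(P))
A=np.hstack([cv2.resize(ov['top'][120:220,235:415],None,fx=4,fy=4,interpolation=0)]); B=cv2.resize(ov['scene'][170:265,190:370],None,fx=4,fy=4,interpolation=0)
cv2.imwrite('pics/ov.png',np.vstack([A,B])[:,:,::-1][:600] if 0 else cv2.resize(np.vstack([A,B]),(554,600))[:,:,::-1])
E
python3 m2.py
```

```text
dish1 free [0.4192 0.2824 0.0072] cost 0.31 top [0.4177 0.2816] scene [0.4202 0.283 ] areas 310 360 330 392
dish2 free [0.4374 0.0413 0.0086] cost 0.17 top [0.4366 0.0407] scene [0.4399 0.0394] areas 210 245 346 391
vialnear free [0.4551 0.3994 0.0102] cost 0.72 top [0.4538 0.3982] scene [0.4369 0.4169] areas 93 202 97 85
vialfar free [0.5732 0.3837 0.0119] cost 0.7 top [0.571 0.383] scene [0.554  0.3996] areas 101 181 101 90
beaker free [0.4491 0.1641 0.0296] cost 10.25 top [0.4414 0.1601] scene [0.4597 0.1629] areas 496 447 300 314
saucer free [0.5522 0.2495 0.0065] cost 0.1 top [0.5519 0.2491] scene [0.5553 0.2471] areas 425 443 645 660
dtray free [0.5646 0.116  0.0044] cost 0.59 top [0.5664 0.1171] scene [0.5612 0.1171] areas 545 386 912 715
   s ((525.0894775390625, 130.14486694335938), (100.30309295654297, 188.69775390625), 74.73027038574219)
   t ((565.7808227539062, 117.61512756347656), (87.0761947631836, 89.74082946777344), 72.93588256835938)
vtray free [ 0.5519 -0.0123  0.0073] cost 0.01 top [ 0.5525 -0.0129] scene [ 0.5554 -0.0171] areas 312 286 644 630
   s ((552.3838500976562, -11.429061889648438), (120.17394256591797, 66.66771697998047), 4.678072929382324)
   t ((551.8814697265625, -12.1441650390625), (109.65036010742188, 50.213985443115234), 5.099370002746582)
```

View pics/ov.png

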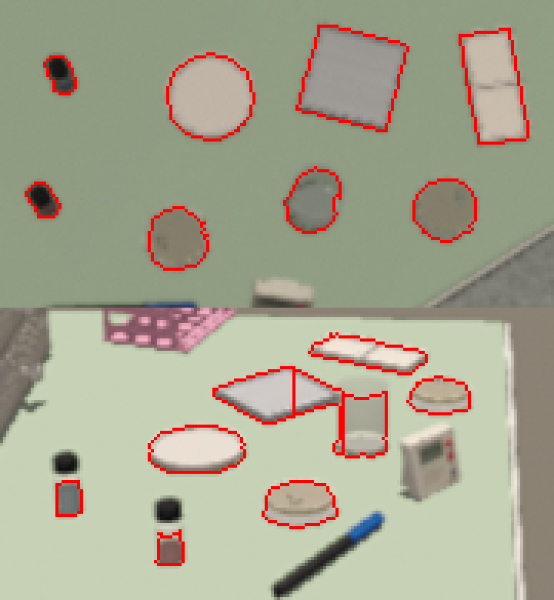

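The masks agree with the picture, and dish, saucer and tray heights match the text (free z 7, 9, 6.5 and 7 mm). The vial masks caught only parts, so I measure the caps while moving. The dish at scene (287,233) / top (293,197) is creamy, so it fits; the yellow one at (327,280) does not. I approach it now.

```bash
python3 -m jog '[[[0,0,0,0,0,-0.125,1],[0,0,0,0,0,-0.125,1],[-22,-27,24,0,0,0,1],[-22,-27,24,0,0,0,1],[-22,-27,24,0,0,0,1]]]' 30
python3 -m jog '[[[-22,-27,24,0,0,0,1],[-22,-27,24,0,0,0,1],[-22,-27,24,0,0,0,1],[-22,-27,24,0,0,0,1],[-22,-27,24,0,0,0,1]]]'
python3 -m jog '[[[-22,-27,24,0,0,0,1],[-22,-27,24,0,0,0,1],[-22,-27,24,0,0,0,1],[-22,-27,24,0,0,0,1],[0,0,0,0,0,0,1]]]'
cat > caps.py <<'E'
from seg import *
import pickle; F,D=pickle.load(open('m1.pkl','rb')); s,t=F['scene'],F['top']
def dark(f,uv,w=12):
    u,v=uv; g=f['img'].sum(2); m=np.zeros(g.shape,bool); m[v-w:v+w,u-w:u+w]=g[v-w:v+w,u-w:u+w]<130; return m
for n,a,b in (('near',(245,236),(249,185)),('far',(211,220),(254,142))):
    ms,mt=dark(s,a),dark(t,b); r=fit([(s,cen(ms)),(t,cen(mt))],(.0105,.0105,.011),atz(t,b,.0415))
    print(n,r.x,round(r.cost,2),ms.sum(),mt.sum())
E
python3 caps.py; python3 -c "
from workcell import bot;print(bot.tip_reach)"
```

```text
clock: 3.2
position: [0.2212, 0.5234, 0.4311]
tool_rot: [3.141, 0.0, -3.141]
force: [1.3, 1.2, 0.5]
grip_width: 0.0856
finger_force: 0.0
clock: 3.7
position: [0.3313, 0.3884, 0.3113]
tool_rot: [3.141, 0.0, -3.141]
force: [-0.3, 1.0, 0.0]
grip_width: 0.0855
finger_force: 0.0
clock: 4.2
position: [0.4202, 0.2773, 0.2135]
tool_rot: [-3.138, -0.002, 3.136]
force: [0.1, 1.3, -0.0]
grip_width: 0.085
finger_force: 0.0
near [0.4533 0.3978 0.041 ] 0.09 31 32
far [0.571  0.3828 0.0411] 0.08 25 31
0.0726
```

```bash
python3 -m jog '[[[0,0,0,0,0,0,1],[0,0,0,0,0,0,1],[0,0,0,0,0,0,1]]]'; python3 -m jog '[[[0,0,0,0,0,0,1]]]'
python3 - <<'E'
from workcell import bot
print([bot.observe()['position'] for _ in range(3)])
E
```

```text
clock: 4.5
position: [0.4182, 0.2827, 0.2166]
tool_rot: [3.141, 0.001, -3.14]
force: [-0.5, -0.1, -0.7]
grip_width: 0.0852
finger_force: 0.0
clock: 4.6
position: [0.4183, 0.2825, 0.2164]
tool_rot: [3.141, 0.001, -3.14]
force: [0.3, 0.1, -0.6]
grip_width: 0.0855
finger_force: 0.0
[array([0.41829471, 0.28246161, 0.21642624]), array([0.41829471, 0.28246161, 0.21642624]), array([0.41829471, 0.28246161, 0.21642624])]
```

Run:
```python
from h import *
f=bot.grab_frame('scene'); im=f['img'].copy()
for r,c in ((.0726,(255,0,0)),(.0596,(0,0,255))):
    for dy in (-.050,.050):
        for k in (-.011,.011):
            u=proj(f,[.4183+k,.2825+dy,.2164-r]).round().astype(int); im[u[1],u[0]]=c; print(u)
u=proj(f,[.4183,.2825,.15]).astype(int)
cv2.imwrite('pics/tips.png',cv2.resize(im[u[1]-50:u[1]+50,u[0]-60:u[0]+60],None,fx=6,fy=6,interpolation=0)[:,:,::-1])
```

```text
[303 176]
[295 174]
[277 189]
[270 187]
[303 170]
[295 169]
[277 183]
[269 181]
```

View pics/tips.png

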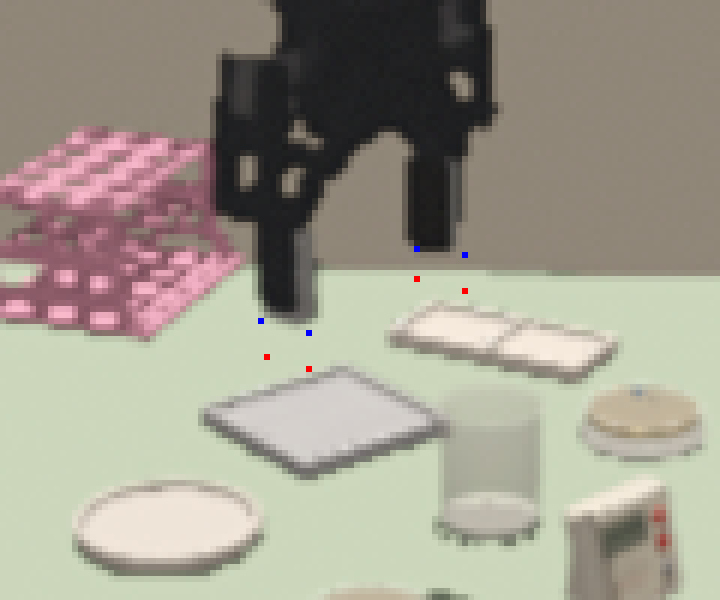

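The open tips lie at the blue marks at (270–303, 170–183). So tip_reach is the shut value, and the open tips stand about 13 mm back. I descend on dish 1 and grip its upper half.

```bash
python3 -m jog '[[[0,0,48,0,0,0,1],[0,0,47,0,0,0,1],[0,0,47,0,0,0,1],[0,0,0,0,0,0,1],[0,0,0,0,0,0,1]]]' 25
python3 -m jog '[[[0,0,0,0,0,0,0.5],[0,0,0,0,0,0,0.5],[0,0,0,0,0,0,0.5],[0,0,0,0,0,0,0.5],[0,0,0,0,0,0,0.5]]]' 25
python3 -m jog '[[[0,0,0,0,0,0,0.5],[0,0,0,0,0,0,0.5],[0,0,-10,0,0,0,0.5],[0,0,-40,0,0,0,0.5],[0,0,0,0,0,0,0.5]]]' 25
```

```text
clock: 5.15
position: [0.4185, 0.2817, 0.0746]
tool_rot: [-3.141, -0.001, -3.141]
force: [0.8, 1.1, -0.4]
grip_width: 0.0851
finger_force: 0.0
clock: 5.65
position: [0.4196, 0.2824, 0.0764]
tool_rot: [3.139, 0.003, -3.142]
force: [-1.3, -0.4, 16.8]
grip_width: 0.0586
finger_force: 23.1
clock: 6.15
position: [0.4202, 0.2826, 0.1289]
tool_rot: [3.137, 0.005, 3.141]
force: [0.8, 0.8, -1.0]
grip_width: 0.0583
finger_force: 27.3
```

```bash
python3 -m jog '[[[0,0,-50,0,0,0,0.5],[0,0,-20,0,0,0,0.5],[0,0,0,0,0,0,0.5],[0,0,0,0,0,0,0.5]]]'
python3 - <<'E'
from h import *
p=bot.observe()['position'];f=bot.grab_frame('scene'); im=f['img'].copy()
u=proj(f,p-[0,0,.07]).astype(int)
cv2.imwrite('pics/g1.png',cv2.resize(im[u[1]-40:u[1]+40,u[0]-50:u[0]+50],None,fx=7,fy=7,interpolation=2)[:,:,::-1])
print(p,u)
E
```

```text
clock: 6.55
position: [0.4187, 0.2817, 0.1949]
tool_rot: [3.14, 0.001, -3.141]
force: [-0.3, -0.9, -0.6]
grip_width: 0.0585
finger_force: 27.5
[0.41866278 0.28173185 0.19493208] [286 188]
```

View pics/g1.png

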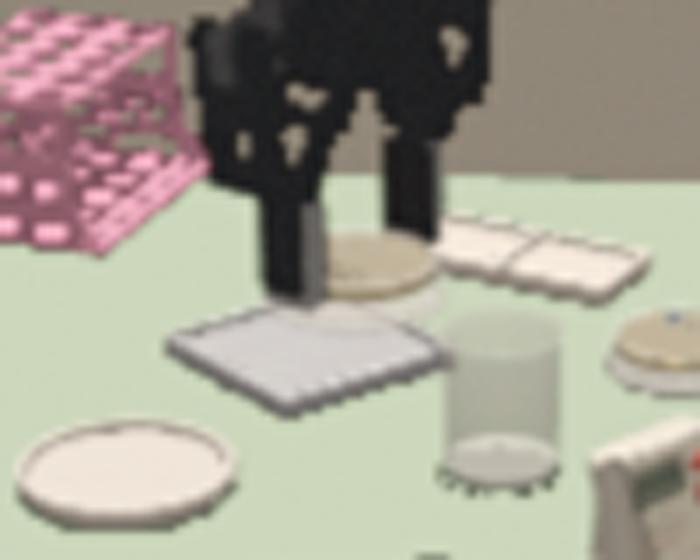

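Dish 1 is held level, with the tips at its upper half. I carry it to the square tray.

```bash
python3 -m jog '[[[-29,-33,0,0,0,0,0.5],[-29,-33,0,0,0,0,0.5],[-29,-33,0,0,0,0,0.5],[-29,-33,0,0,0,0,0.5],[-30,-33,0,0,0,0,0.5]]]'
python3 -m jog '[[[0,0,0,0,0,0,0.5],[0,0,40,0,0,0,0.5],[0,0,40,0,0,0,0.5],[0,0,0,0,0,0,0.5],[0,0,0,0,0,0,0.5]]]'
```

```text
clock: 7.1
position: [0.5651, 0.115, 0.193]
tool_rot: [-3.141, -0.002, -3.141]
force: [1.4, 0.5, -0.5]
grip_width: 0.0582
finger_force: 27.5
clock: 7.6
position: [0.5643, 0.1165, 0.1138]
tool_rot: [-3.141, -0.002, -3.141]
force: [0.9, 0.7, 0.1]
grip_width: 0.0583
finger_force: 27.5
```

```bash
python3 -m jog '[[[0,0,20,0,0,0,0.5],[0,0,8,0,0,0,0.5],[0,0,4,0,0,0,0.5],[0,0,0,0,0,0,0.5],[0,0,0,0,0,0,0.5]]]'
python3 -m jog '[[[0,0,0,0,0,0,0.85],[0,0,0,0,0,0,0.85],[0,0,0,0,0,0,0.85],[0,0,0,0,0,0,0.85]]]'
python3 -m jog '[[[0,0,-45,0,0,0,0.85],[0,0,-50,0,0,0,1],[0,0,-25,0,0,0,1],[0,0,0,0,0,0,1],[0,0,0,0,0,0,1]]]'
```

```text
clock: 8.1
position: [0.5651, 0.1167, 0.0829]
tool_rot: [3.141, 0.001, -3.141]
force: [-0.8, 0.2, -0.5]
grip_width: 0.0584
finger_force: 27.5
clock: 8.5
position: [0.5646, 0.1166, 0.082]
tool_rot: [-3.142, 0.0, -3.141]
force: [-0.6, 0.4, -0.2]
grip_width: 0.0725
finger_force: 0.0
clock: 9.0
position: [0.5646, 0.1167, 0.2022]
tool_rot: [3.141, 0.001, -3.141]
force: [0.3, -0.2, -0.8]
grip_width: 0.0855
finger_force: 0.0
```

```bash
python3 -m jog '[[[32,-19,0,0,0,0,1],[32,-19,0,0,0,0,1],[32,-19,0,0,0,0,1],[31,-20,0,0,0,0,1],[0,0,0,0,0,0,1]]]'
python3 -m jog '[[[0,0,30,0,0,0,1],[0,0,30,0,0,0,1],[0,0,30,0,0,0,1],[0,0,0,0,0,0,1],[0,0,0,0,0,0,1]]]'
python3 - <<'E'
from meas import *; from seg import seg
f=bot.grab_frame('top'); m=seg(f,(349,145),th=12); print(bot.observe()['position'],[np.round(r['xyz'],3) for r in bot.spot_point('dish_a_centre',f)]); save(f,'top2')
a=f['img'][115:215,300:420]; cv2.imwrite('pics/top2c.png',cv2.resize(a,None,fx=5,fy=5,interpolation=2)[:,:,::-1])
print(proj(f,[.565,.117,.021]))
E
```

```text
clock: 9.5
position: [0.4336, 0.0372, 0.2009]
tool_rot: [-3.14, -0.005, 3.14]
force: [-0.2, -0.4, -0.6]
grip_width: 0.0855
finger_force: 0.0
clock: 10.0
position: [0.4372, 0.0396, 0.1116]
tool_rot: [-3.141, -0.002, -3.141]
force: [-0.0, 0.0, 0.4]
grip_width: 0.0856
finger_force: 0.0
[0.4377 0.0396 0.1124] [array([0.233, 0.404, 0.002]), array([0.434, 0.039, 0.006])]
[349.5606 143.1099]
```

View pics/top2c.png

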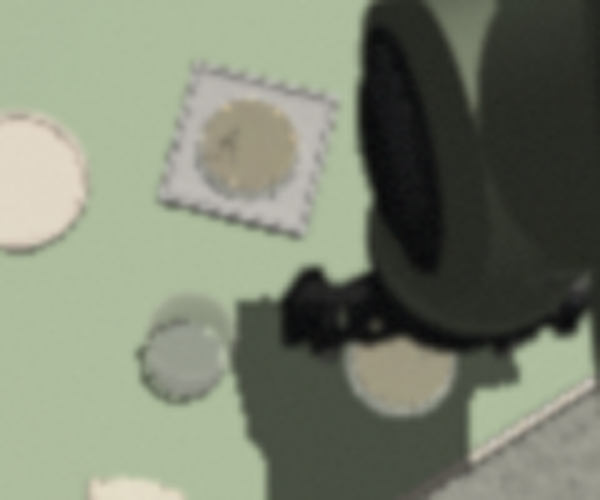

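The first dish lies flat in the middle of the square tray at px (349.6,144.4). I grip dish 2.

```bash
python3 -m jog '[[[0,0,25,0,0,0,1],[0,0,12,0,0,0,1],[0,0,0,0,0,0,1],[0,0,0,0,0,0,1]]]' 25
python3 -m jog '[[[0,0,0,0,0,0,0.5],[0,0,0,0,0,0,0.5],[0,0,0,0,0,0,0.5],[0,0,0,0,0,0,0.5],[0,0,0,0,0,0,0.5]]]' 25
python3 -m jog '[[[0,0,0,0,0,0,0.5],[0,0,-30,0,0,0,0.5],[0,0,-50,0,0,0,0.5],[0,0,-40,0,0,0,0.5],[0,0,0,0,0,0,0.5]]]' 25
python3 -m jog '[[[-32,19,0,0,0,0,0.5],[-32,19,0,0,0,0,0.5],[-32,19,0,0,0,0,0.5],[-31,20,0,0,0,0,0.5],[0,0,0,0,0,0,0.5]]]'
python3 -m jog '[[[0,0,0,0,0,0,0.5],[0,0,30,0,0,0,0.5],[0,0,40,0,0,0,0.5],[0,0,0,0,0,0,0.5],[0,0,0,0,0,0,0.5]]]'
```

```text
clock: 10.5
position: [0.4377, 0.0396, 0.0755]
tool_rot: [-3.142, 0.0, -3.142]
force: [0.6, -1.0, 0.9]
grip_width: 0.0857
finger_force: 0.0
clock: 11.0
position: [0.438, 0.0396, 0.0757]
tool_rot: [3.141, 0.001, 3.142]
force: [-1.8, -0.3, 12.0]
grip_width: 0.0585
finger_force: 24.1
clock: 11.5
position: [0.4393, 0.0398, 0.1995]
tool_rot: [3.14, 0.007, 3.141]
force: [0.4, -0.1, -0.7]
grip_width: 0.0586
finger_force: 27.7
clock: 12.0
position: [0.5671, 0.1195, 0.1946]
tool_rot: [3.14, 0.002, -3.139]
force: [-1.0, 0.1, 1.0]
grip_width: 0.0583
finger_force: 27.7
clock: 12.5
position: [0.5641, 0.1161, 0.1255]
tool_rot: [-3.141, -0.001, 3.141]
force: [1.7, -0.3, 0.1]
grip_width: 0.0586
finger_force: 27.7
```

```bash
python3 -m jog '[[[0,0,20,0,0,0,0.5],[0,0,6,0,0,0,0.5],[0,0,2,0,0,0,0.5],[0,0,0,0,0,0,0.5],[0,0,0,0,0,0,0.5]]]'
python3 -m jog '[[[0,0,0,0,0,0,0.85],[0,0,0,0,0,0,0.85],[0,0,0,0,0,0,0.85],[0,0,0,0,0,0,0.85]]]'
python3 -m jog '[[[0,0,-45,0,0,0,0.85],[0,0,-50,0,0,0,1],[0,0,-25,0,0,0,1],[0,0,0,0,0,0,1],[0,0,0,0,0,0,1]]]'
```

```text
clock: 13.0
position: [0.565, 0.1167, 0.0979]
tool_rot: [3.141, 0.001, -3.142]
force: [0.6, 0.6, -0.3]
grip_width: 0.0583
finger_force: 27.7
clock: 13.4
position: [0.5646, 0.1166, 0.097]
tool_rot: [-3.142, -0.0, -3.141]
force: [-0.3, -0.4, 0.5]
grip_width: 0.073
finger_force: 0.0
clock: 13.9
position: [0.5646, 0.1167, 0.2172]
tool_rot: [3.141, 0.001, -3.141]
force: [-0.9, -0.5, -1.0]
grip_width: 0.0858
finger_force: 0.0
```

```bash
python3 -m jog '[[[29,10,0,0,0,0,1],[30,10,0,0,0,0,1],[30,10,0,0,0,0,1],[30,11,0,0,0,0,1],[0,0,0,0,0,0,1]]]'
python3 -m jog '[[[0,0,0,0,0,0,1],[0,0,0,0,0,0,1]]]'
python3 - <<'E'
from h import *
import pickle; F,D=pickle.load(open('m1.pkl','rb')); t,s=F['top'],F['scene']
print(atz(t,(336.6,187.5),.002),atz(t,(338.6,182),.057))
# scene base ellipse / rim centre from ov/scene1c: rim (459,~165)/3.6, base (459,~231)/3.6
print(atz(s,(180+459/3.6,150+231/3.6),.002),atz(s,(180+459/3.6,150+166/3.6),.057))
print([np.round(proj(t,[.445,.158,z]),1) for z in (0,.057)],[np.round(proj(s,[.445,.158,z]),1) for z in (0,.057)])
f=bot.grab_frame('top'); print([(np.round(r['xyz'],3),r['conf']) for q in('lab_beaker_centre','dish_a_centre') for r in bot.spot_point(q,f)])
f=bot.grab_frame('scene'); print([(np.round(r['xyz'],3),r['conf']) for q in('lab_beaker_centre','dish_a_centre') for r in bot.spot_point(q,f)])
E
```

```text
clock: 14.4
position: [0.442, 0.1587, 0.2158]
tool_rot: [-3.141, -0.004, -3.138]
force: [-0.2, 0.0, -0.1]
grip_width: 0.0854
finger_force: 0.0
clock: 14.6
position: [0.4461, 0.1573, 0.2164]
tool_rot: [-3.141, -0.0, 3.141]
force: [-0.4, -0.1, 0.1]
grip_width: 0.0854
finger_force: 0.0
[0.44292894 0.15810588 0.002     ] [0.44374321 0.15468777 0.057     ]
[0.44636876 0.15590177 0.002     ] [0.44257319 0.16143784 0.057     ]
[array([336.6, 187. ]), array([337.3, 181.6])] [array([307.5, 215.3]), array([307.5, 195.5])]
[(array([0.447, 0.156, 0.029]), 0.77), (array([0.234, 0.404, 0.008]), 0.8)]
[(array([0.447, 0.158, 0.032]), 0.95), (array([0.231, 0.401, 0.01 ]), 0.81), (array([0.355, 0.332, 0.005]), 0.69), (array([0.562, 0.115, 0.023]), 0.5)]
```

```bash
python3 -m jog '[[[0,0,44,0,0,0,1],[0,0,44,0,0,0,1],[0,0,44,0,0,0,1],[0,0,0,0,0,0,1],[0,0,0,0,0,0,1]]]' 20
python3 -m jog '[[[0,0,0,0,0,0,0.35],[0,0,0,0,0,0,0.35],[0,0,0,0,0,0,0.35],[0,0,0,0,0,0,0.35],[0,0,0,0,0,0,0.35]]]' 20
python3 -m jog '[[[0,0,0,0,0,0,0.35],[0,0,0,0,0,0,0.35],[0,0,-30,0,0,0,0.35],[0,0,-40,0,0,0,0.35],[0,0,0,0,0,0,0.35]]]' 20
```

```text
clock: 15.4
position: [0.4456, 0.1574, 0.0854]
tool_rot: [-3.141, -0.001, 3.142]
force: [0.6, -0.2, 0.7]
grip_width: 0.0854
finger_force: 0.0
clock: 15.9
position: [0.4465, 0.1577, 0.0864]
tool_rot: [3.141, 0.003, 3.141]
force: [-0.1, -3.4, 15.7]
grip_width: 0.0467
finger_force: 17.8
clock: 16.4
position: [0.4472, 0.1582, 0.1595]
tool_rot: [3.139, 0.006, 3.141]
force: [-1.4, 0.7, -1.1]
grip_width: 0.0465
finger_force: 20.9
```

```bash
python3 -m jog '[[[-35,31,0,0,0,0,0.35],[-35,31,0,0,0,0,0.35],[-36,30,0,0,0,0,0.35],[0,0,0,0,0,0,0.35],[0,0,0,0,0,0,0.35]]]'
python3 -m jog '[[[0,0,30,0,0,0,0.35],[0,0,20,0,0,0,0.35],[0,0,8,0,0,0,0.35],[0,0,0,0,0,0,0.35],[0,0,0,0,0,0,0.35]]]'
```

```text
clock: 16.9
position: [0.5515, 0.25, 0.1549]
tool_rot: [-3.142, -0.0, -3.141]
force: [-0.6, -0.9, -0.3]
grip_width: 0.0465
finger_force: 20.9
clock: 17.4
position: [0.5517, 0.2495, 0.0979]
tool_rot: [3.141, 0.001, 3.141]
force: [0.1, -0.7, 0.1]
grip_width: 0.0461
finger_force: 20.9
```

```bash
python3 -m jog '[[[0,0,5,0,0,0,0.35],[0,0,1,0,0,0,0.35],[0,0,0,0,0,0,0.35],[0,0,0,0,0,0,0.35]]]'
python3 -m jog '[[[0,0,0,0,0,0,0.7],[0,0,0,0,0,0,0.9],[0,0,0,0,0,0,0.9],[0,0,0,0,0,0,0.9]]]'
python3 -m jog '[[[0,0,-40,0,0,0,1],[0,0,-50,0,0,0,1],[0,0,-30,0,0,0,1],[0,0,0,0,0,0,1],[0,0,0,0,0,0,1]]]'
```

```text
clock: 17.8
position: [0.5523, 0.2492, 0.092]
tool_rot: [3.142, 0.002, 3.141]
force: [-0.5, -4.4, 11.1]
grip_width: 0.0466
finger_force: 18.6
clock: 18.2
position: [0.5515, 0.2497, 0.0909]
tool_rot: [3.142, -0.0, -3.141]
force: [-0.0, -0.7, 0.3]
grip_width: 0.0766
finger_force: 0.0
clock: 18.7
position: [0.5516, 0.2498, 0.2113]
tool_rot: [3.141, 0.001, -3.141]
force: [0.2, 0.1, -0.8]
grip_width: 0.0852
finger_force: 0.0
```

```bash
python3 -m jog '[[[-6,44,0,0,0,0,1],[-6,44,0,0,0,0,1],[-7,45,0,0,0,0,1],[0,0,0,0,0,0,1],[0,0,0,0,0,0,1]]]'
python3 -m jog '[[[0,0,30,0,0,0,1],[0,0,30,0,0,0,1],[0,0,0,0,0,0,1],[0,0,0,0,0,0,1]]]'
python3 - <<'E'
from h import *
f=bot.grab_frame('top'); print(bot.observe()['position'],[(q,np.round(r['xyz'],3),r['conf']) for q in('vial_a_centre','lab_beaker_centre') for r in bot.spot_point(q,f)])
a=f['img'][110:210,235:415]; cv2.imwrite('pics/t3.png',cv2.resize(a,None,fx=4,fy=4,interpolation=2)[:,:,::-1])
print(proj(f,[.552,.249,.006]),proj(f,[.565,.117,.036]))
E
```

```text
clock: 19.2
position: [0.5697, 0.3833, 0.2087]
tool_rot: [-3.14, -0.002, -3.14]
force: [0.2, -0.5, 0.1]
grip_width: 0.0854
finger_force: 0.0
clock: 19.6
position: [0.5707, 0.3816, 0.1509]
tool_rot: [-3.14, -0.001, 3.141]
force: [1.0, 0.0, 0.4]
grip_width: 0.0854
finger_force: 0.0
[0.57113962 0.38208793 0.1518974 ] []
[302.87297757 150.95525321] [349.93140796 141.13942972]
```

View pics/t3.png

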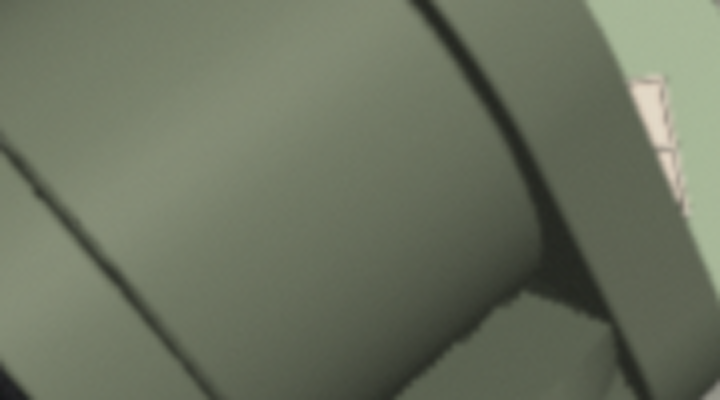

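The arm fills this top view, so it tells me nothing. I grip the far vial; down to 0.081.

```bash
python3 -m jog '[[[0,1,40,0,0,0,1],[0,0,30,0,0,0,1],[0,0,0,0,0,0,1],[0,0,0,0,0,0,1]]]' 20
python3 -m jog '[[[0,0,0,0,0,0,0.1],[0,0,0,0,0,0,0.1],[0,0,0,0,0,0,0.1],[0,0,0,0,0,0,0.1],[0,0,0,0,0,0,0.1]]]' 20
python3 -m jog '[[[0,0,0,0,0,0,0.1],[0,0,0,0,0,0,0.1],[0,0,0,0,0,0,0.1],[0,0,0,0,0,0,0.1]]]' 20
```

```text
clock: 20.15
position: [0.571, 0.3838, 0.0822]
tool_rot: [3.141, 0.001, -3.142]
force: [0.1, 0.8, -0.2]
grip_width: 0.0853
finger_force: 0.0
clock: 20.65
position: [0.5707, 0.3838, 0.0814]
tool_rot: [3.141, 0.0, -3.141]
force: [-1.5, -0.2, 5.7]
grip_width: 0.0202
finger_force: 20.5
clock: 21.05
position: [0.5707, 0.3837, 0.0814]
tool_rot: [3.141, 0.0, -3.142]
force: [-1.3, -1.0, 7.1]
grip_width: 0.0198
finger_force: 20.5
```

```bash
python3 -m jog '[[[0,0,-20,0,0,0,0.1],[0,0,-45,0,0,0,0.1],[0,0,-45,0,0,0,0.1],[0,-30,0,0,0,0,0.1],[0,-45,0,0,0,0,0.1]]]'
python3 -m jog '[[[-1,-45,0,0,0,0,0.1],[-1,-45,0,0,0,0,0.1],[-1,-45,0,0,0,0,0.1],[-1,-45,0,0,0,0,0.1],[-1,-45,0,0,0,0,0.1]]]'
python3 -m jog '[[[-1,-45,0,0,0,0,0.1],[-1,-45,0,0,0,0,0.1],[0,0,0,0,0,0,0.1],[0,0,0,0,0,0,0.1],[0,0,0,0,0,0,0.1]]]'
```

```text
clock: 21.55
position: [0.5702, 0.3105, 0.1923]
tool_rot: [3.139, 0.002, -3.138]
force: [0.5, -0.6, -1.0]
grip_width: 0.0201
finger_force: 20.0
clock: 22.05
position: [0.5754, 0.0819, 0.1911]
tool_rot: [-3.142, 0.0, -3.141]
force: [0.2, -0.2, -0.4]
grip_width: 0.02
finger_force: 20.0
clock: 22.55
position: [0.5777, -0.0053, 0.1909]
tool_rot: [3.141, 0.0, -3.14]
force: [0.2, 0.3, -1.5]
grip_width: 0.0199
finger_force: 20.0
```

```bash
python3 -m jog '[[[0,-4,45,0,0,0,0.1],[0,0,40,0,0,0,0.1],[0,0,10,0,0,0,0.1],[0,0,0,0,0,0,0.1],[0,0,0,0,0,0,0.1]]]'
python3 - <<'E'
from h import *
f=bot.grab_frame('scene'); print(bot.observe()['position'])
a=f['img'][150:260,200:380]; cv2.imwrite('pics/s4.png',cv2.resize(a,None,fx=4.4,fy=4.4,interpolation=2)[:,:,::-1])
E
```

```text
clock: 23.05
position: [0.5784, -0.0098, 0.0973]
tool_rot: [3.141, 0.001, -3.141]
force: [0.5, 0.4, 0.9]
grip_width: 0.0202
finger_force: 20.0
[ 0.57852786 -0.00990511  0.0976649 ]
```

View pics/s4.png

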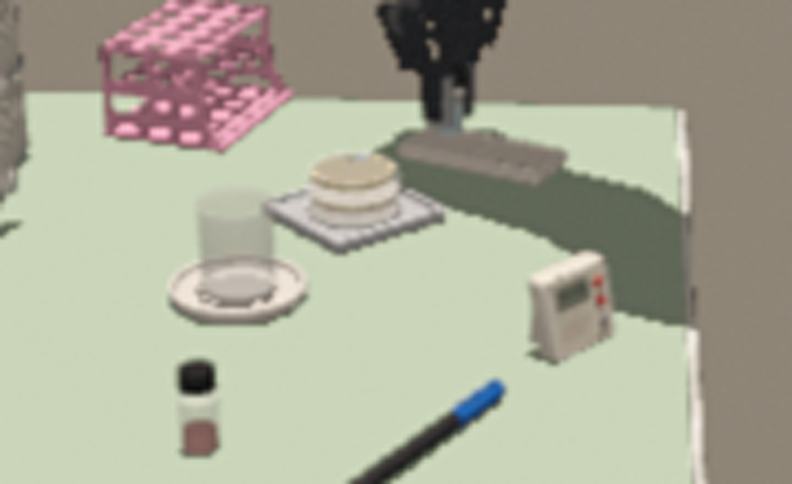

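The dishes are stacked squarely in the square tray (crop (355,190)), the beaker stands in the saucer (237,250), and the vial hangs upright above the far bay (452,115). I lower it 9 mm more and release.

```bash
python3 -m jog '[[[0,0,6,0,0,0,0.1],[0,0,4,0,0,0,0.1],[0,0,0,0,0,0,0.1],[0,0,0,0,0,0,0.1]]]'
python3 -m jog '[[[0,0,0,0,0,0,0.3],[0,0,0,0,0,0,0.5],[0,0,0,0,0,0,0.5],[0,0,0,0,0,0,0.5]]]'
python3 -m jog '[[[0,0,-45,0,0,0,0.5],[0,0,-45,0,0,0,1],[0,0,-35,0,0,0,1],[0,0,0,0,0,0,1],[0,0,0,0,0,0,1]]]'
python3 -m jog '[[[15,48,0,0,0,0,1],[15,48,0,0,0,0,1],[15,48,0,0,0,0,1],[15,48,0,0,0,0,1],[15,48,0,0,0,0,1]]]'
python3 -m jog '[[[15,48,0,0,0,0,1],[15,48,0,0,0,0,1],[15,48,0,0,0,0,1],[5,24,0,0,0,0,1],[0,0,0,0,0,0,1]]]'
python3 -m jog '[[[0,0,0,0,0,0,1],[0,0,0,0,0,0,1]]]'
```

```text
clock: 23.5
position: [0.5783, -0.0103, 0.0866]
tool_rot: [3.141, 0.002, -3.142]
force: [-0.2, 0.1, 5.4]
grip_width: 0.0199
finger_force: 21.2
clock: 23.9
position: [0.5776, -0.0104, 0.0858]
tool_rot: [-3.142, -0.0, -3.141]
force: [0.2, -0.1, 0.5]
grip_width: 0.0426
finger_force: 0.0
clock: 24.4
position: [0.5778, -0.0104, 0.2115]
tool_rot: [3.142, 0.001, -3.141]
force: [-0.9, -0.1, -0.4]
grip_width: 0.0855
finger_force: 0.0
clock: 24.9
position: [0.5016, 0.2298, 0.2096]
tool_rot: [-3.141, -0.002, -3.142]
force: [1.1, -0.2, 1.2]
grip_width: 0.0853
finger_force: 0.0
clock: 25.4
position: [0.4508, 0.3991, 0.2092]
tool_rot: [-3.142, -0.002, -3.136]
force: [-0.0, -1.1, -0.6]
grip_width: 0.0857
finger_force: 0.0
clock: 25.6
position: [0.4536, 0.3941, 0.2101]
tool_rot: [-3.14, -0.001, 3.14]
force: [0.6, -0.5, -0.7]
grip_width: 0.0853
finger_force: 0.0
```

```bash
python3 -m jog '[[[0,0,45,0,0,0,1],[0,0,45,0,0,0,1],[0,0,25,0,0,0,1],[0,0,0,0,0,0,1],[0,0,0,0,0,0,1]]]' 20
python3 -m jog '[[[0,0,8,0,0,0,1],[0,0,7,0,0,0,1],[0,0,0,0,0,0,1],[0,0,0,0,0,0,1]]]'
```

```text
clock: 26.1
position: [0.4539, 0.3947, 0.0965]
tool_rot: [-3.141, 0.0, 3.14]
force: [-0.0, 1.0, 0.2]
grip_width: 0.0853
finger_force: 0.0
clock: 26.5
position: [0.4533, 0.3955, 0.0811]
tool_rot: [3.141, 0.0, -3.141]
force: [-0.3, -0.0, -0.5]
grip_width: 0.0852
finger_force: 0.0
```

```bash
python3 -m jog '[[[0,2,0,0,0,0,0.1],[0,0,0,0,0,0,0.1],[0,0,0,0,0,0,0.1],[0,0,0,0,0,0,0.1],[0,0,0,0,0,0,0.1]]]' 20
python3 -m jog '[[[0,0,0,0,0,0,0.1],[0,0,0,0,0,0,0.1],[0,0,0,0,0,0,0.1],[0,0,0,0,0,0,0.1]]]' 20
python3 -m jog '[[[0,0,-20,0,0,0,0.1],[0,0,-45,0,0,0,0.1],[0,0,-45,0,0,0,0.1],[-8,-45,0,0,0,0,0.1],[-8,-45,0,0,0,0,0.1]]]'
python3 -m jog '[[[-8,-45,0,0,0,0,0.1],[-8,-45,0,0,0,0,0.1],[-8,-45,0,0,0,0,0.1],[-8,-45,0,0,0,0,0.1],[-8,-45,0,0,0,0,0.1]]]'
python3 -m jog '[[[-8,-45,0,0,0,0,0.1],[-8,-45,0,0,0,0,0.1],[0,0,0,0,0,0,0.1],[0,0,0,0,0,0,0.1],[0,0,0,0,0,0,0.1]]]'
```

```text
clock: 27.0
position: [0.4533, 0.3974, 0.081]
tool_rot: [-3.142, 0.0, -3.141]
force: [-0.7, -0.6, 2.7]
grip_width: 0.0201
finger_force: 21.1
clock: 27.4
position: [0.4533, 0.3974, 0.081]
tool_rot: [-3.142, 0.0, -3.141]
force: [-0.9, -1.6, 5.3]
grip_width: 0.0201
finger_force: 21.4
clock: 27.9
position: [0.4693, 0.3074, 0.1921]
tool_rot: [3.14, 0.002, -3.139]
force: [1.2, -0.3, -0.4]
grip_width: 0.0199
finger_force: 20.8
clock: 28.4
position: [0.5093, 0.0806, 0.1909]
tool_rot: [-3.142, 0.0, -3.141]
force: [0.7, 0.7, -0.4]
grip_width: 0.0199
finger_force: 20.8
clock: 28.9
position: [0.5252, -0.0066, 0.1908]
tool_rot: [3.141, -0.0, -3.14]
force: [0.5, 0.4, -0.8]
grip_width: 0.02
finger_force: 20.8
```

```bash
python3 -m jog '[[[-1,-7,45,0,0,0,0.1],[0,0,40,0,0,0,0.1],[0,0,10,0,0,0,0.1],[0,0,0,0,0,0,0.1],[0,0,0,0,0,0,0.1]]]'
python3 -m jog '[[[0,0,6,0,0,0,0.1],[0,0,3,0,0,0,0.1],[0,0,0,0,0,0,0.1],[0,0,0,0,0,0,0.1]]]'
```

```text
clock: 29.4
position: [0.5269, -0.0139, 0.0972]
tool_rot: [3.141, 0.001, -3.141]
force: [-1.0, -0.0, 0.1]
grip_width: 0.0201
finger_force: 20.8
clock: 29.8
position: [0.5264, -0.0146, 0.0872]
tool_rot: [3.142, 0.0, -3.141]
force: [0.1, -0.5, -0.2]
grip_width: 0.0198
finger_force: 20.8
```

```bash
python3 -m jog '[[[0,0,1,0,0,0,0.1],[0,0,0,0,0,0,0.1],[0,0,0,0,0,0,0.3],[0,0,0,0,0,0,0.5],[0,0,0,0,0,0,0.5]]]'
python3 -m jog '[[[0,0,0,0,0,0,0.5],[0,0,0,0,0,0,0.5],[0,0,-40,0,0,0,0.5],[0,0,-50,0,0,0,1],[0,0,-50,0,0,0,1]]]'
python3 -m jog '[[[0,0,-50,0,0,0,1],[20,40,-10,0,0,0,1],[20,45,0,0,0,0,1],[20,45,0,0,0,0,1],[20,45,0,0,0,0,1]]]'
python3 -m jog '[[[20,45,0,0,0,0,1],[20,45,0,0,0,0,1],[20,45,0,0,0,0,1],[20,45,0,0,0,0,1],[20,45,0,0,0,0,1]]]'
python3 -m jog '[[[20,45,0,0,0,0,1],[20,45,0,0,0,0,1],[20,45,0,0,0,0,1],[20,45,-20,0,0,0,1],[0,0,-30,0,0,0,1]]]'
python3 -m jog '[[[0,0,-40,0,0,0,1],[0,0,-40,0,0,0,1],[0,0,-30,0,0,0,1],[0,0,0,0,0,0,1],[0,0,0,0,0,0,1]]]'
python3 - <<'E'
from h import *
f=bot.grab_frame('top'); g=bot.grab_frame('scene')
for k in(f,g): print([(q,np.round(r['xyz'],3),round(r['conf'],2)) for q in('vial_a_centre','lab_beaker_centre','timer_centre','pen_centre','dish_a_centre') for r in bot.spot_point(q,k)])
a=cv2.resize(f['img'][115:235,235:415],None,fx=3.3,fy=3.3,interpolation=2); b=cv2.resize(g['img'][160:250,230:365],None,fx=4.4,fy=4.4,interpolation=2)[:,:594]
o=np.zeros((800,600,3),np.uint8); o[:a.shape[0],:a.shape[1]]=a; o[400:400+b.shape[0],:b.shape[1]]=b
cv2.imwrite('pics/end_t.png',a[:,:,::-1]); cv2.imwrite('pics/end_s.png',b[:,:,::-1])
E
```

```text
clock: 30.3
position: [0.5263, -0.0146, 0.0859]
tool_rot: [-3.142, 0.0, -3.141]
force: [-0.5, 0.9, -0.2]
grip_width: 0.0429
finger_force: 0.0
clock: 30.8
position: [0.5258, -0.0146, 0.2273]
tool_rot: [-3.142, -0.001, -3.141]
force: [1.2, 0.5, 0.4]
grip_width: 0.0704
finger_force: 0.0
clock: 31.3
position: [0.4452, 0.1618, 0.2862]
tool_rot: [3.141, 0.001, 3.141]
force: [1.4, 1.2, -0.2]
grip_width: 0.0851
finger_force: 0.0
clock: 31.8
position: [0.3451, 0.387, 0.286]
tool_rot: [3.142, 0.0, -3.142]
force: [1.0, 0.5, 0.2]
grip_width: 0.0853
finger_force: 0.0
clock: 32.3
position: [0.2625, 0.5668, 0.3331]
tool_rot: [-3.14, -0.004, -3.135]
force: [-0.3, -1.6, -0.4]
grip_width: 0.0859
finger_force: 0.0
clock: 32.8
position: [0.2674, 0.5627, 0.4448]
tool_rot: [3.141, 0.0, -3.141]
force: [0.0, 0.2, -0.6]
grip_width: 0.0853
finger_force: 0.0
[('vial_a_centre', array([ 0.526, -0.015,  0.028]), 0.51), ('lab_beaker_centre', array([0.552, 0.247, 0.032]), 0.61), ('timer_centre', array([0.361, 0.19 , 0.024]), 0.59), ('timer_centre', array([0.352, 0.329, 0.007]), 0.34), ('pen_centre', array([0.35 , 0.328, 0.01 ]), 0.74), ('dish_a_centre', array([0.565, 0.117, 0.025]), 0.93), ('dish_a_centre', array([0.565, 0.114, 0.013]), 0.44)]
[('vial_a_centre', array([ 0.525, -0.019,  0.032]), 0.47), ('lab_beaker_centre', array([0.55 , 0.252, 0.036]), 0.76), ('timer_centre', array([0.356, 0.188, 0.028]), 0.76), ('pen_centre', array([0.357, 0.188, 0.026]), 0.63), ('pen_centre', array([0.353, 0.334, 0.004]), 0.56), ('pen_centre', array([ 0.528, -0.017,  0.03 ]), 0.49), ('dish_a_centre', array([0.229, 0.404, 0.012]), 0.91), ('dish_a_centre', array([0.563, 0.114, 0.025]), 0.62)]
```

View pics/end_t.png

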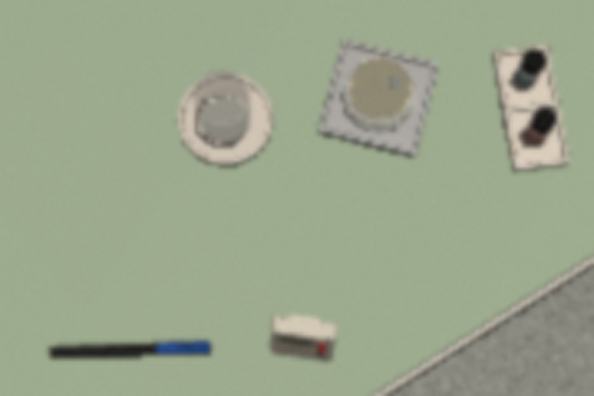

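View pics/end_s.png

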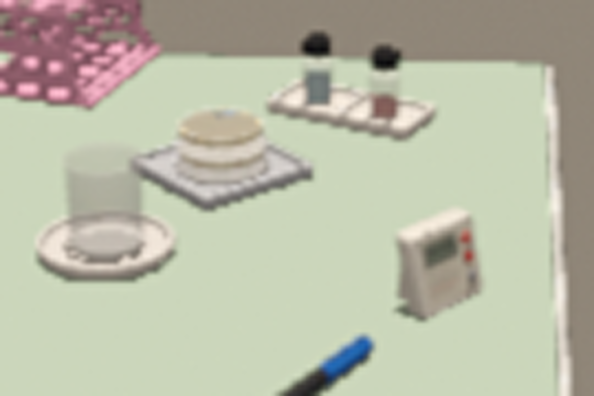

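Both views show the dishes stacked in the square tray (top crop (380,90)), one upright vial in each bay (525,72 and 537,125), and the beaker centred in the saucer (222,115). The timer and marker have not moved.

```bash
python3 -c "
from workcell import bot
print(bot.job_done())"
```

```text
the job is handed in; nothing more can be done
None
```

The job is handed in: the last pictures show both dishes stacked in the square tray, one vial upright in each bay and the beaker in the saucer, with the timer and marker where they were; no verdict was returned.

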